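Gauge the sloping guide tube and hold the gauge level for reading

ROBOT

A 7-joint arm with a two-finger parallel gripper is mounted at the origin on a cart in front of the work surface, level with it; the furniture and walls round the work are solid. World frame = base frame: x ahead of the robot, y to its left, z up, the work surface at z = 0. Lengths are in m, angles in rad, forces in N, time in s.
With the tool pointing down it reaches from about 0.425 to 0.925 m from the base axis. Payload 6.8 kg.
Tool frame: the origin (TCP) lies at the very end of the fingers, on their centre line; the grasp point (between the pads) lies 19 mm behind it (r.tcp_to_grasp is the distance from the TCP to the grasp point, in m); z points along the fingers, y is the line along which they close (so a half turn about z gives the same grasp; the last joint's range is limited). The gripper opens to 85 mm and grips with 20 to 120 N. Pads are 22 mm wide; open, the fingers measure 114 mm over their backs; the gripper's body (76 mm by 85 mm) begins 54 mm behind the grasp point. The pads swing forward as they close: fully open they stand 13 mm farther back than shut.
Start: joints at [-0.108, 0.477, 0.022, 1.555, -0.011, 1.109, -0.083], TCP at [0.675, 0, 0.231] pointing down, gripper open.
Joint ranges: [-2.96, 2.96], [-0.34, 2.1], [-1.41, 1.46], [0.24, 2.44], [-1.37, 4.51], [0.17, 1.92], [-2.96, 2.96]. Speed limits (rad/s): [2.39, 2.39, 3.14, 3.14, 3.14, 3.14, 3.14].

INTERFACE

Orientations are given as a rotation vector (axis times angle).
In Python, from bench import r gives the robot as it stands.
- The arm moves only by the tool step_arm, never from a script. Its argument "moves" is a list of rows, each a list of 7 numbers: the shift along the tool's x, y, z in mm, then the turn, a rotation vector about the tool's x, y, z in rad, then the finger opening in mm, from 0 to 85.4. A call has 1 to 8 rows; each row is the pose to reach, as a shift and turn from the pose commanded when the call began, along the tool's axes at that moment; what a row does not reach only later rows make up. A row lasts 1/10 s, in which the tool goes at most 50 mm and 8.59 degrees, less where a joint would pass 70% of its speed; a pose out of reach is approached as far as the arm can. A call with a gripper value outside its range is refused whole. The fingers move at their own pace and stop on an object; "grip_force" is the grip in N (left out, the last holds). Time passes only in rows, so rows that repeat a pose let the fingers close. It gives the time, the measured TCP pose, the force, the opening and the grip force at its end, in the units of the state.
- r.get_obs(): the state, without advancing time (a new reading comes with each control period).
- r.grab_frame(name): name is "scene" or "side" or "wrist"; returns a dict with "image" (480x640x3 uint8, red, green, blue), "depth" (480x640 float32, m along the optical axis (not along the pixel's ray), 0 where there is no reading), "mtx" (3x3 intrinsics, pixels), "rvec" (rotation vector, rad) and "tvec" (3), from world to camera coordinates, as OpenCV has them. Camera axes: x right, y down, z forward; pixel columns grow to the right and rows downward; lengths in m; the calibration is good to about 2 mm. A picture is of the moment at which its call begins.
- r.hand_in(): hands the job in; it is judged then, once.
The state is a dict: "clock": time; "joints": joint angles; "qvel": joint speeds; "tau": joint torques, N m; "tcp_pos": TCP position; "orientation": TCP orientation; "contact_force": force on the tool from outside, world axes, zero at the start; "moment": the same for the moment, N m; "grip_width": finger opening in m; "gripper_force": force on a finger pad.
Only numpy, scipy, OpenCV 4.12 (cv2) and the standard library are available. Lean on these libraries where they do the work, as an engineer would, in place of code of your own. Each camera call takes 0.05 s, during which the arm holds its last target. There are 200 camera calls.

TASK

Check the sloping guide tube with the long-nosed gauge: take it from the rack, push its nose into the tube's mouth until the collar stops against it, then draw it right out again and hold it level and still for reading, the whole gauge in the open air at least 15 cm above the bench. Finish while still holding it there, do not put it down or let go; leave the short-nosed gauge in the rack and do not shift the loose parts lying about.

Things in the scene. Friction and masses are not known exactly. Their poses are not given: they have to be found in the camera images.
- long_gauge_grip (a point): Long-nosed gauge, a loose plain steel rod, about 0.12 kg, 156 mm long. Point on its axis at the middle of the handle; x runs along the rod to the tip, y level, z up as it lies in the rack. Square handle 14 x 14 mm from x = -45 to 45 mm; collar, diameter 26 mm, to x = 51; round nose, diameter 10 mm, 60 mm long, to x = 111 mm. Balances at about x = 12 mm. Lies level, axis 50 mm above the bench.
- long_gauge_tip (a point): Centre of the tapered tip (5 mm across, tapering over the last 6 mm) of the long-nosed gauge, 111 mm ahead of the middle of its handle; same axes.
- long_gauge: The long-nosed gauge itself, with the same point and axes as long_gauge_grip.
- short_gauge_grip (a point): Short-nosed gauge, to be left in the rack: the same point, axes and sizes as the long one, but its nose is only 35 mm long (tip at x = 86 mm). It lies parallel to the long one, 100 mm from it, pointing the same way; which of the two is nearer the robot varies.
- guide_tube: Fixed steel tube, outer diameter 30, bore 14, length 66 mm, open at both ends. Origin: centre of its mouth, 85 mm above the bench. z is the bore's axis, OUT of the mouth, rising at 35 degrees to level: the gauge goes in along -z, sloping down. x is level. With the long gauge fully home its collar lies on the mouth, the middle of its handle at z = +51 mm, its tip at z = -60 mm.
- fixture: The fixed stand that carries the tube: dark base plate 90 (x) x 130 (y) x 14 mm, two steel cheeks beside the tube, 72 mm high. Origin on the bench under its centre; the mouth is at y = +40 mm and looks toward +y and up. Before the mouth is only the base plate with bolt heads up to 21 mm high.
- rack: Fixed rack: dark base 170 (x) x 140 (y) x 12 mm, origin under its centre. Gauges lie along its y, tips to -y, at x = -50 and 50 mm, handle middles at y = 32 mm, in open-topped notches 8 mm deep of two black combs (8 mm thick, tops at 51 and 53 mm) under the gauge's tail (its x = -38 to -30 mm) and nose (x = 60 to 68); the handle between is free all round. They lift straight up.
- cap_screw: Bystander: black socket cap screw 18 x 53 x 19 mm, lying loose beside the fixture. Origin at the centre of its underside.
- dowel: Bystander: steel dowel 10 x 45 x 10 mm, lying loose beside the fixture. Origin at the centre of its underside.
- spacer: Bystander: steel ring, 46 mm across, 12 mm high, lying loose between rack and fixture. Origin at the centre of its underside.
- insert_block: Bystander: drilled steel block 40 x 62 x 22 mm, loose beside the rack. Origin at the centre of its underside.

How it is judged:
On the way:
1. the long gauge is fully home in the guide tube, its collar against the mouth (within 2 mm) (z of long_gauge_tip in the frame of guide_tube below -0.058 m and x of long_gauge_tip in the frame of guide_tube between -0.006 and 0.006 m and y of long_gauge_tip in the frame of guide_tube between -0.006 and 0.006 m and angle between the x axis of long_gauge and the z axis of guide_tube, either way round below 0.12 rad), for 0.15 s.
At the end, for the whole second after the job is handed in: The gripper still holds the long gauge, at rest, within 7.4 degrees of level, handle and tip more than 145 mm above the bench (hence right out of the tube), touching neither tube nor rack; the short gauge is within 20 mm and each loose bystander within 30 mm of where it was (angle between long_gauge_grip's own x axis and vertical between 1.4408 and 1.7008 rad and height (world z) of each of long_gauge_grip, long_gauge_tip above 0.145 m and contact force between the fingers and long_gauge above 1 N and contact force between long_gauge and guide_tube below 0.05 N and contact force between long_gauge and rack below 0.05 N and linear speed of long_gauge below 0.02 m/s and angular speed of long_gauge below 0.15 rad/s and distance of short_gauge_grip from where it was at the start of the episode below 0.02 m and distance of each of cap_screw, dowel, spacer, insert_block from where it was at the start of the episode below 0.03 m); the arm keeps its last pose, push and grip.
It fails at once if the short gauge is shifted more than 20 mm (distance of short_gauge_grip from where it was at the start of the episode above 0.02 m).
It fails at once if the black socket cap screw is shifted more than 30 mm (distance of cap_screw from where it was at the start of the episode above 0.03 m).
It fails at once if the steel dowel is shifted more than 30 mm (distance of dowel from where it was at the start of the episode above 0.03 m).
It fails at once if the steel spacer ring is shifted more than 30 mm (distance of spacer from where it was at the start of the episode above 0.03 m).
It fails at once if the drilled steel insert block is shifted more than 30 mm (distance of insert_block from where it was at the start of the episode above 0.03 m).
It also fails if it takes over 46 s, if anything falls off the work surface, if the arm or the gripper's body presses on something with over 40 N, if the wrist force passes 120 N, or if a joint passes its speed limit or range.

## Working session

There is one attempt and no reset: what is moved stays moved. The work goes in short steps, Python scripts to look and compute and a tool call to move; the robot and the scene stay as the last step left them, time stands still between calls to the robot, and variables do not carry over. Pictures are saved under pics/ and viewed, at most 10 in all, crops included, and the job is handed in when it is done.

Besides the shell and the picture viewer there is one more tool, called after "Call:" as name(argument=value, ...) on one line, values as JSON. step_arm: Moves the arm, as the interface text tells. Its arguments: {"type":"object","properties":{"moves":{"type":"array","items":{"type":"array","items":{"type":"number"}}},"grip_force":{"type":"number"}},"required":["moves"]}

```bash
mkdir -p pics
cat > h.py <<'E'
import numpy as np, cv2
from bench import r
from scipy.spatial.transform import Rotation as R
def grab(n):
    f=r.grab_frame(n); np.savez(f'{n}.npz',**f); return f
def cam(f):
    Rm=cv2.Rodrigues(np.array(f['rvec'],float))[0]; return Rm,np.array(f['tvec'],float).ravel()
def cloud(f):
    Rm,t=cam(f); K=f['mtx']; d=f['depth']; v,u=np.mgrid[:480,:640]
    P=np.stack([(u-K[0,2])/K[0,0]*d,(v-K[1,2])/K[1,1]*d,d],-1)
    return (P-t)@Rm
def ray(f,uv,z):
    Rm,t=cam(f); K=f['mtx']; uv=np.atleast_2d(uv).astype(float)
    d=np.c_[(uv-[K[0,2],K[1,2]])/[K[0,0],K[1,1]],np.ones(len(uv))]@Rm
    c=-Rm.T@t; return c+d*((z-c[2])/d[:,2])[:,None]
E
python3 - <<'E'
from h import *
for n in ['scene','side']:
    f=grab(n); cv2.imwrite(f'pics/{n}0.png',f['image'][:,:,::-1]); Rm,t=cam(f); print(n,-Rm.T@t,Rm[2])
E
```

```text
scene [-0.08578363 -0.4505682   0.57525978] [ 0.73218005  0.38389863 -0.56261373]
side [0.33714039 0.57368616 0.71237022] [ 0.21702718 -0.71456108 -0.66505764]
```

View pics/scene0.png

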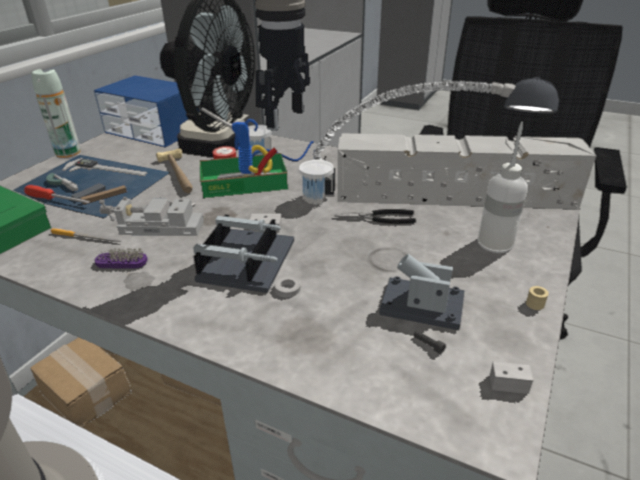

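View pics/side0.png

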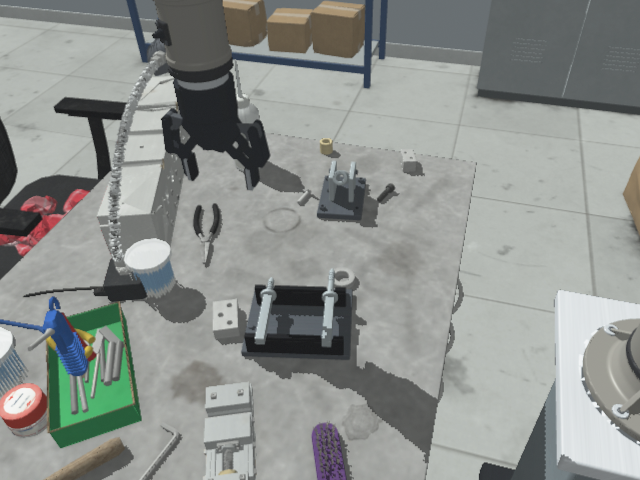

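The rack is at scene (245,250) / side (300,320), and the fixture at scene (425,300) / side (343,195). I'll take enlarged crops and point-cloud fits next.

Run:
```python
from h import *
s=np.load('side.npz'); c=np.load('scene.npz')
a=cv2.resize(s['image'][255:365,225:375],None,fx=4,fy=4,interpolation=2)[:,:,::-1]
b=cv2.resize(s['image'][150:230,290:430],None,fx=4,fy=4,interpolation=2)[:,:,::-1]
b2=cv2.resize(c['image'][245:335,370:480],None,fx=3,fy=3,interpolation=2)[:,:,::-1]
cv2.imwrite('pics/rack.png',a)
im=np.zeros((600,560,3),np.uint8); im[:320,:560]=b; im[325:595,:330]=b2; cv2.imwrite('pics/fix.png',im)
for n,f in (('side',s),('scene',c)):
    P=cloud(f); I=f['image'].astype(int).sum(-1)/3
    ok=(f['depth']>0)
    for nm,m in (('gauge',ok&(P[...,2]>.045)&(P[...,2]<.075)&(P[...,1]>-.02)&(P[...,1]<.3)&(P[...,0]>.35)&(P[...,0]<.75)&(I>120)),
      ('fix',ok&(P[...,2]>.03)&(P[...,2]<.15)&(P[...,1]<-.1)&(P[...,1]>-.4)&(P[...,0]>.35)&(P[...,0]<.75))):
        k,l,st,ce=cv2.connectedComponentsWithStats(m.astype(np.uint8))
        for i in range(1,k):
            if st[i,4]>40:
                q=P[l==i]; w=np.linalg.eigh(np.cov(q.T))
                print(n,nm,st[i],q.mean(0).round(4),q.min(0).round(3),q.max(0).round(3),w[1][:,2].round(3))
```

```text
side gauge [261 277  13  17  83] [0.6169 0.0171 0.0574] [ 0.604 -0.008  0.05 ] [0.624 0.035 0.067] [-0.167  0.954  0.249]
side gauge [323 282  13  14  78] [ 0.5192 -0.0019  0.0573] [ 0.507 -0.019  0.046] [0.527 0.012 0.064] [-0.186  0.929  0.319]
side gauge [254 294  18  45 392] [0.6022 0.0788 0.0572] [0.587 0.032 0.049] [0.623 0.122 0.061] [-0.226  0.974  0.005]
side gauge [323 296  11  33 279] [0.5075 0.0439 0.0572] [0.494 0.012 0.046] [0.524 0.076 0.061] [-0.241  0.97   0.011]
side gauge [205 381  45  28 946] [0.599  0.2198 0.0563] [0.567 0.192 0.048] [0.631 0.247 0.064] [-0.911 -0.413 -0.004]
side gauge [ 204  412   47   31 1147] [0.5797 0.2635 0.0561] [0.547 0.236 0.05 ] [0.613 0.29  0.06 ] [-0.909 -0.416  0.001]
side gauge [216 440  23  10 122] [0.5719 0.2825 0.051 ] [0.56  0.274 0.046] [0.587 0.29  0.056] [-0.915 -0.403  0.028]
side fix [327 160  31  36 598] [ 0.5769 -0.2917  0.0656] [ 0.55  -0.344  0.03 ] [ 0.614 -0.257  0.099] [-0.036  0.939  0.342]
scene gauge [143 198  26  18 302] [0.5761 0.2616 0.0533] [0.541 0.235 0.045] [0.609 0.29  0.057] [-0.932 -0.363  0.008]
scene gauge [167 198  24  16 256] [0.595  0.2158 0.054 ] [0.564 0.193 0.045] [0.628 0.244 0.06 ] [-0.919 -0.394  0.021]
scene gauge [215 216  65  13 228] [0.6018 0.0609 0.0552] [ 0.582 -0.008  0.048] [0.623 0.121 0.063] [-0.209  0.978  0.008]
scene gauge [206 246  51  11 210] [0.5063 0.0294 0.0556] [ 0.49  -0.02   0.048] [0.523 0.073 0.063] [-0.219  0.976  0.006]
scene fix [ 397  254   55   52 1769] [ 0.5662 -0.3093  0.0626] [ 0.545 -0.347  0.03 ] [ 0.607 -0.257  0.096] [-0.066  0.891  0.45 ]
```

View pics/rack.png

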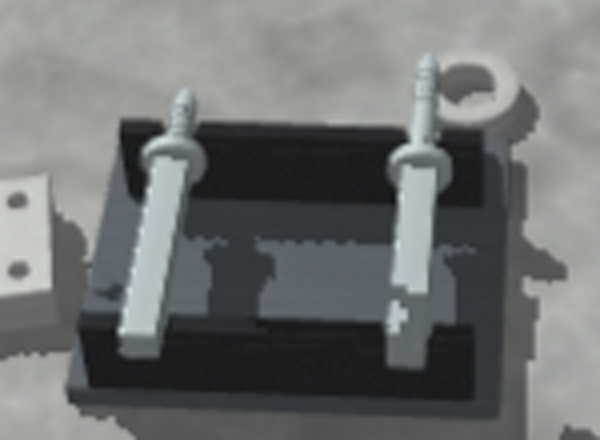

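View pics/fix.png

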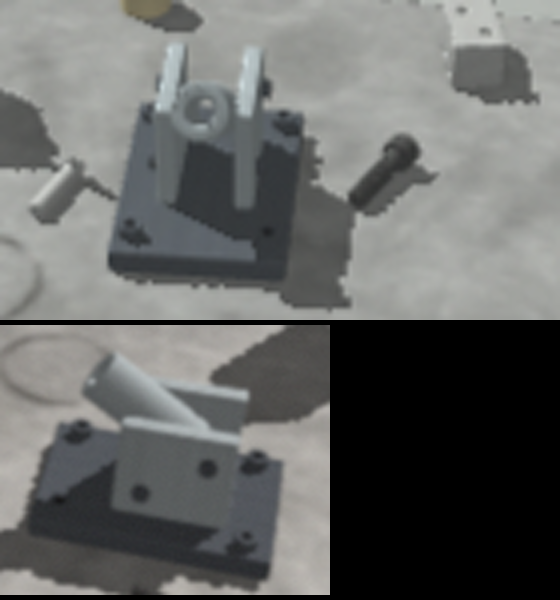

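The long gauge is the one nearer the robot: its nose sticks out further in the rack crop, tip at (428,60). The tube mouth is at side pixel ~(341,177) and faces roughly +y. Next I'll fit both precisely.

```bash
cat > m.py <<'E'
from h import *
from scipy.optimize import least_squares
def box(P,lo,hi): return ((P>lo)&(P<hi)).all(-1)
def fitfix(f,n):
    P=cloud(f); ok=f['depth']>0
    m=ok&box(P,[.48,-.42,.02],[.68,-.2,.12])
    # normals from local differences
    dx=np.roll(P,-2,1)-np.roll(P,2,1); dy=np.roll(P,-2,0)-np.roll(P,2,0)
    N=np.cross(dx,dy); N/=np.linalg.norm(N,axis=-1,keepdims=True)+1e-9
    # cheek face: horizontal normals
    mc=m&(abs(N[...,2])<.12)&(P[...,2]<.068)&(P[...,2]>.025)
    a=np.mod(np.arctan2(N[mc][:,1],N[mc][:,0]),np.pi); 
    h,e=np.histogram(a,36,(0,np.pi)); k=h.argmax(); s=abs(a-(e[k]+.044))<.15
    print(n,'cheek yaw hist peak',e[k]+.044,np.median(a[s]),s.sum()); 
    q=P[mc][s]; q=q[:,:2]; w=np.linalg.eigh(np.cov(q.T))[1][:,1]; print('  face dir',np.arctan2(w[1],w[0]))
    return P,m
def tubefit(Pts,yaw0):
    # h=(cos y, sin y): outward level direction of tube; axis=(h cos35, sin35)
    def res(p,fix=None):
        x,y,yaw=p; ax=np.array([np.cos(yaw)*np.cos(.6109),np.sin(yaw)*np.cos(.6109),np.sin(.6109)])
        d=Pts-[x,y,.085]; return np.linalg.norm(np.cross(d,ax),axis=1)-.015
    s=least_squares(res,[*Pts[:,:2].mean(0),yaw0],loss='soft_l1',f_scale=.001)
    return s.x,np.sqrt(np.mean(res(s.x)**2))
if __name__=='__main__':
    for n in ('side','scene'):
        f=np.load(n+'.npz'); P,m=fitfix(f,n)
        t=P[m&(P[...,2]>.076)]; print('  tube pts',len(t),t.min(0).round(3),t.max(0).round(3),*tubefit(t,1.7))
        I=f['image'].mean(-1); g=P[(f['depth']>0)&box(P,[.46,-.07,.054],[.56,.1,.068])&(I>110)]
        g=g[g[:,0]<.56]; a=np.array([.217,-.976]);
        hd=g[(g[:,2]<.0605)]; hd=hd[hd[:,1]>.0]
        w=np.linalg.eigh(np.cov(hd[:,:2].T))[1][:,1]; w*=-np.sign(w[1]); pr=hd[:,:2]@w; c=hd[:,:2]@[-w[1],w[0]]
        allp=P[(f['depth']>0)&box(P,[.45,-.1,.044],[.57,.11,.068])&(I>110)][:,:2]; 
        cc=allp@[-w[1],w[0]]; s=allp[abs(cc-(c.max()+c.min())/2)<.012]@w
        print('  gauge dir',w,np.arctan2(w[1],w[0]),'cross',c.min(),c.max(),'along',s.min(),s.max(), 'tail xy',w*s.min()+np.array([-w[1],w[0]])*(c.min()+c.max())/2)
E
python3 m.py; python3 -c "
from h import *
o=r.get_obs();print(o['tcp_pos'],R.from_rotvec(o['orientation']).as_matrix().round(3),o['clock'],r.tcp_to_grasp)"
```

```text
side cheek yaw hist peak 0.13126646259971647 0.13177404519290492 52
  face dir -2.7003889506176018
  tube pts 140 [ 0.56  -0.296  0.076] [ 0.588 -0.257  0.099] [ 0.57314115 -0.26232176  1.66650652] 0.0044574447271895625
  gauge dir [ 0.21197311 -0.9772755 ] -1.357202820417898 cross 0.4967802949667596 0.5163808728061687 along 0.013830168574685995 0.16520456987485832 tail xy [0.49800042 0.09386558]
scene cheek yaw hist peak 0.13126646259971647 0.1273687200928042 137
  face dir 2.2589157971621936
  tube pts 303 [ 0.553 -0.301  0.076] [ 0.585 -0.26   0.096] [ 0.57020684 -0.2630858   1.74784741] 0.002653780557048583
  gauge dir [ 0.1916811  -0.98145726] -1.3779216083163504 cross 0.49047649110832514 0.5141230425603389 along -0.0017895117223618562 0.15491350815068466 tail xy [0.49264274 0.0980377 ]
[ 6.74473364e-01 -1.07703132e-05  2.30401835e-01] [[-0.     1.    -0.002]
 [ 1.     0.    -0.   ]
 [-0.    -0.002 -1.   ]] 0.1 0.0187
```

Fixture yaw is ~0.13 rad, so the mouth faces yaw ~1.70 and sits near (0.571,-0.263). The gauge handle middle is near (0.503,0.054). I'll hover over it and refine with the wrist camera.

Call:
step_arm(moves=[[44, -168, 40, 0, 0, -0.213, 60], [44, -168, 40, 0, 0, -0.213, 60], [44, -168, 40, 0, 0, -0.213, 60], [44, -168, 40, 0, 0, -0.213, 60], [44, -168, 40, 0, 0, -0.213, 60], [44, -168, 40, 0, 0, -0.213, 60]])

```text
clock: 0.7
tcp_pos: [0.507, 0.0441, 0.1915]
orientation: [1.972, 2.445, 0.0]
contact_force: [0.8, 0.4, -0.7]
grip_width: 0.0599
gripper_force: 0.0
```

Run:
```python
from h import *
o=r.get_obs();print(o['tcp_pos'],R.from_rotvec(o['orientation']).as_matrix().round(3),o['clock'],o['joints'])
f=grab('wrist'); cv2.imwrite('pics/w1.png',f['image'][:,:,::-1]); Rm,t=cam(f); print(-Rm.T@t,Rm[2])
```

```text
[0.50699141 0.04407476 0.19145132] [[-0.212  0.977  0.   ]
 [ 0.977  0.212 -0.   ]
 [-0.     0.    -1.   ]] 0.7 [-0.15307459  0.25318152 -0.06588185  1.98604999  0.02115441  0.90263949
 -0.01644621]
[0.49030021 0.1209398  0.33371584] [ 0.06533131 -0.30005826 -0.95168107]
```

View pics/w1.png

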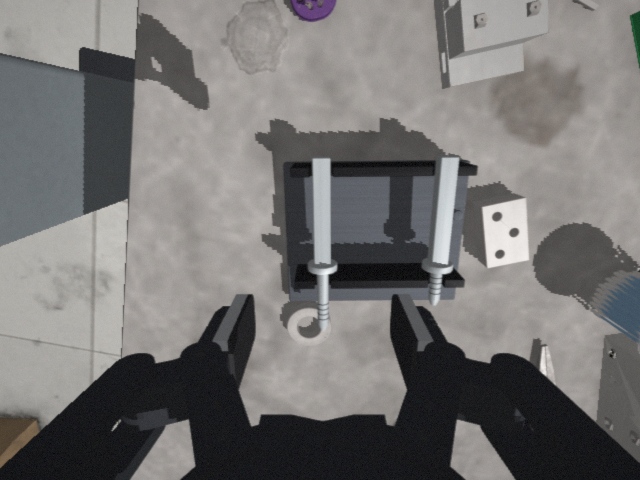

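The wrist view shows the long gauge running from its tail at (321,158) to its tip at (324,330), collar ~(322,267), roughly centred between the fingers. I'll measure the edges by thresholding.

Run:
```python
from h import *
f=np.load('wrist.npz'); I=f['image'].min(-1)
m=(I>140)
rows=[180,190,200,210,220,230,240,250]
C=[]
for v in rows:
    u=np.where(m[v,295:350])[0]+295; print(v,u.min(),u.max(),len(u),end='; ')
    C.append([(u.min()+u.max())/2,v])
print()
for u in (318,322,326): 
    print(u,[int(x) for x in I[148:170,u]]); print([int(x) for x in I[255:275,u]]) ; print([int(x) for x in I[318:342,u]])
p=ray(f,C,.057); print(p.round(4)); d=p[-1]-p[0]; print(np.arctan2(d[1],d[0]))
print('tail',ray(f,[[321,158]],.057),'tip',ray(f,[[324,330]],.052))
P=cloud(f); q=P[(f['depth']>0)&(P[...,2]>.054)&(P[...,2]<.06)&m&(abs(np.arange(640)-322)<15)[None]]
a=np.array([.212,-.977]); print('cloud',len(q),np.percentile(q[:,:2]@a,[0,1,99,100]),np.percentile(q[:,:2]@[.977,.212],[0,1,50,99,100]))
```

```text
180 313 330 18; 190 313 330 18; 200 314 330 17; 210 314 330 17; 220 314 330 17; 230 314 330 17; 240 314 330 17; 250 315 330 16; 
318 [80, 78, 78, 80, 76, 77, 80, 83, 85, 89, 140, 180, 185, 184, 186, 185, 184, 186, 183, 182, 183, 184]
[181, 179, 182, 182, 178, 181, 182, 172, 165, 103, 89, 88, 92, 111, 147, 159, 164, 173, 174, 157]
[91, 85, 93, 96, 93, 98, 98, 92, 88, 88, 85, 86, 85, 86, 92, 100, 131, 166, 182, 185, 185, 185, 180, 180]
322 [81, 78, 79, 78, 78, 76, 78, 79, 83, 94, 139, 185, 185, 185, 187, 186, 186, 188, 187, 187, 188, 189]
[184, 184, 186, 182, 186, 187, 184, 173, 109, 96, 92, 87, 95, 122, 182, 197, 206, 212, 220, 217]
[173, 132, 146, 174, 180, 177, 178, 179, 178, 178, 178, 178, 184, 181, 181, 185, 179, 178, 177, 180, 179, 173, 172, 168]
326 [82, 82, 79, 76, 78, 80, 81, 77, 83, 97, 146, 189, 187, 188, 187, 190, 189, 191, 189, 188, 189, 189]
[188, 190, 188, 190, 189, 190, 187, 185, 148, 103, 87, 87, 95, 148, 214, 228, 237, 242, 244, 222]
[162, 152, 186, 195, 193, 196, 195, 195, 194, 192, 187, 185, 179, 182, 176, 174, 170, 175, 171, 170, 169, 163, 161, 162]
[[0.4984 0.0808 0.057 ]
 [0.5001 0.0731 0.057 ]
 [0.5022 0.0653 0.057 ]
 [0.5039 0.0573 0.057 ]
 [0.5057 0.0491 0.057 ]
 [0.5075 0.0408 0.057 ]
 [0.5093 0.0323 0.057 ]
 [0.5116 0.0238 0.057 ]]
-1.3436017674070027
tail [[0.49447927 0.09730563 0.057     ]] tip [[ 0.52997452 -0.05421999  0.052     ]]
cloud 1904 [0.00970469 0.01061558 0.1544498  0.1608915 ] [0.49728687 0.49744295 0.50447905 0.5129535  0.51567487]
```

The gripper is aligned to within about 1 mm and 0.015 rad. Descending and gripping at handle x=+10 mm.

Call:
step_arm(moves=[[0, 0, 50, 0, 0, -0.015, 50], [0, 0, 100, 0, 0, -0.015, 50], [0, 0, 140, 0, 0, -0.015, 50], [0, 0, 160, 0, 0, -0.015, 50], [0, 0, 160, 0, 0, -0.015, 50]])

```text
clock: 1.25
tcp_pos: [0.5062, 0.0433, 0.0284]
orientation: [-1.953, -2.457, 0.006]
contact_force: [-0.2, 0.3, -0.4]
grip_width: 0.05
gripper_force: 0.0
```

Call:
step_arm(moves=[[0, 0, 0, 0, 0, 0, 5], [0, 0, 0, 0, 0, 0, 5], [0, 0, 0, 0, 0, 0, 5], [0, 0, 0, 0, 0, 0, 5], [0, 0, 0, 0, 0, 0, 5], [0, 0, 0, 0, 0, 0, 5]], grip_force=60)

```text
clock: 1.85
tcp_pos: [0.5083, 0.044, 0.0329]
orientation: [1.954, 2.458, 0.003]
contact_force: [-0.7, -0.9, 6.1]
grip_width: 0.013
gripper_force: 59.1
```

Call:
step_arm(moves=[[0, 0, -20, 0, 0, 0, 5], [0, 0, -60, 0, 0, 0, 5], [0, 0, -110, 0, 0, 0, 5], [0, 0, -160, 0, 0, 0, 5], [0, 0, -200, 0, 0, 0, 5], [0, 0, -200, 0, 0, 0, 5]])

```text
clock: 2.45
tcp_pos: [0.5107, 0.0447, 0.2381]
orientation: [1.949, 2.453, 0.015]
contact_force: [0.7, -0.1, -0.8]
grip_width: 0.013
gripper_force: 58.8
```

Run:
```python
from h import *
o=r.get_obs();T=R.from_rotvec(o['orientation']).as_matrix();print(o['tcp_pos'],T.round(3),o['clock'],o['grip_width'],o['contact_force'])
f=grab('scene'); s=grab('side'); w=grab('wrist')
cv2.imwrite('pics/lift.png',np.hstack([cv2.resize(s['image'][:,60:460],(400,480)),w['image'][:480,120:520]])[:,:,::-1])
for g in (f,s,w):
    P=cloud(g); L=(P-o['tcp_pos'])@T  # tool coords
    m=(g['depth']>0)&(abs(L[...,1])<.006)&(abs(L[...,2]+.019)<.02)&(abs(L[...,0])<.16)&(abs(L[...,0])>.018)
    q=L[m]; print(len(q),q.min(0).round(4),q.max(0).round(4))
    for a,b in((-.11,-.06),(-.03,-.018),(.018,.06)):
        z=q[(q[:,0]>a)&(q[:,0]<b)]
        if len(z): print('  ',a,b,len(z),z.mean(0).round(4), z[:,2].min().round(4))
```

```text
[0.51069494 0.04466024 0.2380818 ] [[-0.226  0.974  0.013]
 [ 0.974  0.226  0.002]
 [-0.001  0.013 -1.   ]] 2.45 0.01301286653810964 [ 0.6738988  -0.05620094 -0.81179736]
241 [-0.1001 -0.006  -0.0288] [ 0.0558  0.0055 -0.0037]
   -0.11 -0.06 91 [-0.0812 -0.0042 -0.0176] -0.0215
   -0.03 -0.018 20 [-0.0245 -0.0012 -0.0227] -0.0237
   0.018 0.06 59 [ 0.0375 -0.0011 -0.0226] -0.024
399 [-0.0627 -0.006  -0.0281] [ 0.0577  0.006  -0.0061]
   -0.11 -0.06 2 [-0.0619  0.0027 -0.0168] -0.0175
   -0.03 -0.018 47 [-0.0237  0.     -0.0212] -0.0223
   0.018 0.06 269 [ 0.0426  0.     -0.0191] -0.0231
4068 [-0.0366 -0.006  -0.0247] [ 0.0561  0.006  -0.0033]
   -0.03 -0.018 569 [-0.024 -0.001 -0.018] -0.0195
   0.018 0.06 2889 [ 0.0388 -0.0011 -0.0178] -0.0203
```

View pics/lift.png

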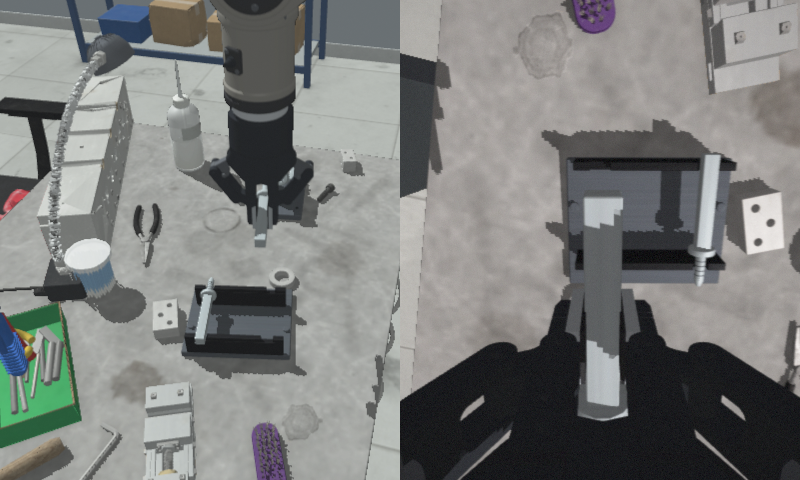

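The gauge is held level, tip ~100 mm ahead of the TCP and tail 56 mm behind it. Now I'll refine the tube's pose several independent ways.

Run:
```python
from m import *
s=dict(np.load('side.npz')); s['image']=cv2.imread('pics/side0.png')[:,:,::-1]
c=dict(np.load('scene.npz'))
for n,f,(u0,u1,v0,v1) in (('side',s,(312,372,155,225)),('scene',c,(370,475,250,335))):
    im=f['image'].astype(int)
    h=cv2.cvtColor(f['image'].copy(),cv2.COLOR_RGB2HSV)
    m=(h[...,2]<115)&(im[...,2]-im[...,0]>3); k=np.zeros_like(m); k[v0:v1,u0:u1]=1; m&=k
    if n=='side':
        print(m.sum()); 
    ct=max(cv2.findContours(m.astype(np.uint8),0,2)[0],key=cv2.contourArea)
    hull=cv2.convexHull(ct).reshape(-1,2); p=ray(f,hull,.014)[:,:2]*1000
    print(n,'plate',cv2.minAreaRect(p.astype(np.float32)),len(hull))
Rm,t=cam(s)
# bore: dark/brightest inside ring
g=s['image'].min(-1); print(g[166:190,328:354])
P=cloud(c); m=(c['depth']>0)&box(P,[.54,-.31,.077],[.6,-.25,.105]); t=P[m]
for yaw in (1.67,1.70,1.73):
    ax=np.array([np.cos(yaw)*.8192,np.sin(yaw)*.8192,.5736])
    q=t
    for _ in range(4):
        fn=lambda p:np.linalg.norm(np.cross(q-[p[0],p[1],.085],ax),axis=1)-.015
        z=least_squares(fn,[.571,-.262],loss='soft_l1',f_scale=.001).x
        d=np.linalg.norm(np.cross(t-[*z,.085],ax),axis=1)-.015; al=(t-[*z,.085])@ax; q=t[(abs(d)<.003)&(al<.001)]
    print(yaw,z,len(q),fn(z).std(),'max along',np.percentile(((t-[*z,.085])@ax)[abs(d)<.003],[95,99]))
```

```text
1747
side plate ((581.7131958007812, -317.203125), (88.83638000488281, 184.46527099609375), 9.146573066711426) 15
scene plate ((572.2892456054688, -306.467041015625), (106.35175323486328, 128.31422424316406), 9.202348709106445) 22
[[147 148 161 183 181 179 171 119 109 149 149 148 148 148 148 149 151 153
  156 157 157 157 163 194 183 181]
 [149 149 162 188 182 177 166 103 108 145 145 145 147 147 147 148 150 151
  153 154 155 156 168 185 180 177]
 [148 135 154 186 182 178 162  94 107 144 144 145 146 148 149 148 150 150
  150 151 152 158 175 184 180 173]
 [145 114 147 184 181 175 152  89 105 140 146 146 146 148 149 150 150 150
  150 151 151 163 184 183 180 170]
 [143 107 164 184 181 169 134  89 109 150 152 152 151 150 153 157 158 156
  153 153 154 170 198 183 179 167]
 [143 116 191 180 180 171 121 114 133 140 135 128 136 138 141 142 142 144
  150 157 158 175 203 182 180 168]
 [146 119 186 175 176 167 129 142 130 126 124 116 116 124 129 133 130 123
  125 136 147 160 190 180 179 166]
 [160 159 179 174 172 158 116 130 112 118 114 110 109 112 120 127 128 119
  106 108 128 164 179 176 176 16
[... 1324 characters left out ...]
  95  97  93  89  88  77  52  55  54  54  58  67  74  92  92
   92  91  91  97  96  96  96  91]
 [ 95 100  97  97  96  93  89  87  75  52  52  52  52  52  53  57  68  75
   92  91  93  97  96  96  96  90]
 [ 90 102  96  96  96  93  89  84  65  52  52  52  52  53  53  53  53  57
   67  69  78  97  95  96  96  91]
 [ 82 101  96  97  96  93  89  83  60  52  52  53  52  51  52  53  52  53
   53  55  71  97  96  97  95  87]]
1.67 [ 0.57160919 -0.26296401] 244 0.001124098452418351 max along [-0.00365397 -0.00301052]
1.7 [ 0.57130047 -0.26305577] 243 0.0011067619321764655 max along [-0.00329297 -0.00282174]
1.73 [ 0.57100368 -0.26316576] 242 0.0010975646249695202 max along [-0.00314902 -0.00251689]
```

```bash
cat > tgt.py <<'E'
from h import *
import sys
def target(M,psi,out,mid=(.011,0,-.0155)):
    a=np.array([np.cos(psi)*.81915,np.sin(psi)*.81915,.57358]); y=np.array([np.sin(psi),-np.cos(psi),0])
    T=np.c_[a,y,np.cross(a,y)]; return np.array(M)+a*(.051+out)-T@np.array(mid),T
def delta(p,T):
    o=r.get_obs(); A=R.from_rotvec(o['orientation']).as_matrix()
    return (A.T@(p-o['tcp_pos'])*1000).round(1),R.from_matrix(A.T@T).as_rotvec().round(4)
E
python3 - <<'E'
from tgt import *
s=np.load('side.npz'); print(ray(s,[[339.6,177.5],[340.5,177]],.085))
p,T=target([.5713,-.2628,.085],1.715,.10); print(p,delta(p,T)); o=r.get_obs(); print(o['tcp_pos'],o['joints'])
E
```

```text
[[ 0.57436741 -0.26531359  0.085     ]
 [ 0.57311231 -0.26735819  0.085     ]]
[ 0.55354223 -0.1405111   0.15260438] (array([-190.2,    4.2,   78.5]), array([-0.0256,  0.6106,  0.0811]))
[0.50644636 0.04386393 0.23105921] [-1.48872042e-01  2.06463635e-01 -6.92836249e-02  1.94460614e+00
  1.70275306e-02  9.91132932e-01  1.92466866e-03]
```

Call:
step_arm(moves=[[-45, 1, 0, 0, 0.1, 0.01, 5], [-90, 2, 15, -0.01, 0.22, 0.03, 5], [-130, 3, 35, -0.015, 0.35, 0.05, 5], [-165, 4, 60, -0.02, 0.48, 0.065, 5], [-190, 4, 78, -0.026, 0.61, 0.081, 5], [-190, 4, 78, -0.026, 0.61, 0.081, 5], [-190, 4, 78, -0.026, 0.61, 0.081, 5], [-190, 4, 78, -0.026, 0.61, 0.081, 5]])

```text
clock: 3.4
tcp_pos: [0.5536, -0.1385, 0.1528]
orientation: [-1.717, -1.988, -0.541]
contact_force: [0.3, 0.2, -0.8]
grip_width: 0.0128
gripper_force: 58.8
```

Run:
```python
from tgt import *
p,T=target([.572,-.264,.085],1.715,.10); o=r.get_obs(); print(o['tcp_pos'],o['joints'].round(3) if hasattr(o['joints'],'round') else o['joints'],delta(p,T))
A=R.from_rotvec(o['orientation']).as_matrix()
ims=[]
for n in ('side','scene','wrist'):
    g=grab(n); P=cloud(g); L=(P-o['tcp_pos'])@A; ims.append(g['image'])
    q=L[(g['depth']>0)&(abs(L[...,1])<.012)&(abs(L[...,2]+.0155)<.011)&(abs(L[...,0])<.16)&(abs(L[...,0])>.018)]
    print(n,len(q),q[:,0].min(),q[:,0].max())
    for a,b in((-.11,-.085),(-.085,-.06),(-.03,-.018),(.018,.04),(.04,.06)):
        z=q[(q[:,0]>a)&(q[:,0]<b)]
        if len(z): print('  ',a,b,len(z),z.mean(0).round(4),z.min(0).round(4),z.max(0).round(4))
c=lambda im,u,v,w,h:cv2.resize(im[v:v+h,u:u+w],(400,400*h//w),interpolation=2)
cv2.imwrite('pics/pre.png',np.hstack([c(ims[0],250,80,200,160),c(ims[1],320,160,200,160)])[:,:,::-1])
```

```text
[ 0.55359979 -0.13846307  0.15284824] [ 0.431  0.604 -0.022  1.687 -0.526  1.25   0.828] (array([-2.8,  0.2, -1.7]), array([-0.0014, -0.0006,  0.0013]))
side 145 -0.15366711580973508 0.06006966773071757
   0.018 0.04 14 [ 0.0278 -0.0053 -0.0195] [ 0.0182 -0.006  -0.0243] [ 0.0347 -0.0025 -0.0113]
   0.04 0.06 84 [ 0.0545  0.0005 -0.0176] [ 0.0418 -0.0061 -0.0243] [ 0.0587  0.0079 -0.0111]
scene 700 -0.15897877395708998 0.05615837234572762
   -0.11 -0.085 49 [-0.0915 -0.0042 -0.018 ] [-0.0995 -0.0089 -0.0225] [-0.0853  0.0006 -0.0125]
   -0.085 -0.06 96 [-0.0723 -0.0045 -0.0182] [-0.0845 -0.0095 -0.0219] [-0.0602  0.0009 -0.0124]
   -0.03 -0.018 89 [-0.0239 -0.0059 -0.0188] [-0.0299 -0.0115 -0.0243] [-0.0181  0.0052 -0.009 ]
   0.018 0.04 164 [ 0.0291 -0.0061 -0.0192] [ 0.0181 -0.0113 -0.0249] [ 0.04    0.0056 -0.0091]
   0.04 0.06 123 [ 0.0482 -0.006  -0.019 ] [ 0.0401 -0.011  -0.025 ] [ 0.0562  0.0054 -0.0079]
wrist 5689 -0.037092603448987946 0.05697757480644555
   -0.03 -0.018 792 [-0.0239  0.0009 -0.0248] [-0.03   -0.006  -0.0264] [-0.018   0.0079 -0.0231]
   0.018 0.04 2076 [ 0.0293  0.0007 -0.0248] [ 0.018  -0.0064 -0.0264] [ 0.04    0.0078 -0.0226]
   0.04 0.06 2087 [ 0.0495  0.0006 -0.024 ] [ 0.04   -0.0064 -0.0265] [ 0.057   0.0077 -0.0116]
```

View pics/pre.png

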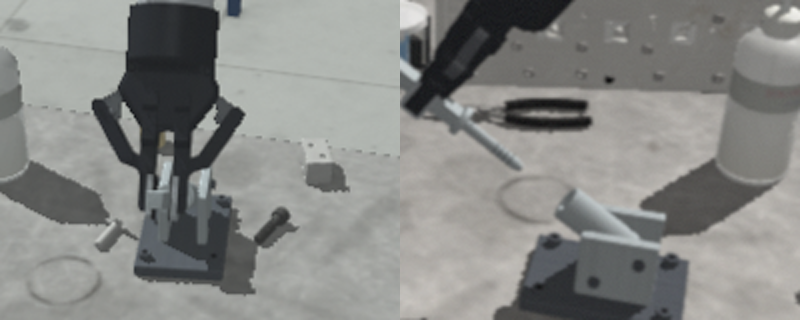

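The scene crop shows the nose in front of the mouth and nearly in line with it. I'll fit nose, handle and tube in the same cloud so the calibration bias cancels.

```bash
cat > rel.py <<'E'
from h import *
from scipy.optimize import least_squares
o=r.get_obs(); A=R.from_rotvec(o['orientation']).as_matrix()
ps=[cloud(grab('scene')) for _ in range(3)]; g=np.load('scene.npz')
L=(np.mean(ps,0)-o['tcp_pos'])@A; ok=g['depth']>0
def fit(m,rad,name):
    q=L[m]; x0=[*np.median(q[:,1:],0)+[.0,.005],0,0]; xm=q[:,0].mean(); k=np.ones(len(q),bool)
    f=lambda p:np.hypot(q[k][:,1]-p[0]-p[2]*(q[k][:,0]-xm),q[k][:,2]-p[1]-p[3]*(q[k][:,0]-xm))-rad
    for _ in range(4):
        s=least_squares(f,x0,loss='soft_l1',f_scale=.0007); x0=s.x; kk=k; k=np.ones(len(q),bool); k=abs(f(s.x))<.0025
    print(name,k.sum(),'xrange',q[k][:,0].min().round(4),q[k][:,0].max().round(4),'yz',(s.x[:2]*1000).round(2),'at',xm.round(3),'slope',s.x[2:].round(3),'rms',(f(s.x)).std()); return s.x,xm
box=lambda lo,hi:ok&((L>lo)&(L<hi)).all(-1)
n=fit(box([-.096,-.012,-.03],[-.05,.006,-.006]),.005,'nose')
W=np.mean(ps,0); t=fit(box([-.2,-.03,-.04],[-.106,.03,-.005])&(W[...,2]>.076),.015,'tube')
xm=t[1]; mx=o['tcp_pos']; 
nx=n[0][:2]+n[0][2:]*(-.1-n[1]); tx=t[0][:2]; print('tip yz mm',nx*1000,'tube yz mm',tx*1000)
E
python3 rel.py
```

```text
nose 171 xrange -0.0959 -0.0505 yz [ -2.08 -15.6 ] at -0.073 slope [ 0.002 -0.005] rms 0.0006138070558414402
tube 264 xrange -0.1791 -0.1456 yz [ -1.84 -14.73] at -0.158 slope [0.011 0.011] rms 0.0007353615744345472
tip yz mm [ -2.13098527 -15.45650359] tube yz mm [ -1.8396788  -14.72875087]
```

Nose and tube are aligned to within 1 mm and ~0.01 rad. Advancing in stages with a small correction.

Call:
step_arm(moves=[[-15, 0.4, 0.8, 0, 0, 0, 5], [-30, 0.4, 0.8, 0, 0, 0, 5], [-30, 0.4, 0.8, 0, 0, 0, 5], [-30, 0.4, 0.8, 0, 0, 0, 5]])

```text
clock: 4.1
tcp_pos: [0.5574, -0.1648, 0.1347]
orientation: [-1.721, -1.985, -0.542]
contact_force: [-0.4, 0.5, -1.2]
grip_width: 0.0127
gripper_force: 58.8
```

```bash
sed -i 's/-.106,.03,-.005/-.104,.03,-.005/' rel.py; python3 rel.py; python3 -c "
from tgt import *
p,T=target([.572,-.264,.085],1.715,0.07); o=r.get_obs(); print(o['tcp_pos'],delta(p,T))"
```

```text
nose 168 xrange -0.0958 -0.0501 yz [ -1.57 -15.35] at -0.073 slope [ 0.005 -0.   ] rms 0.0006491738129735693
tube 261 xrange -0.1463 -0.1126 yz [ -0.33 -16.05] at -0.124 slope [0.018 0.014] rms 0.0007236150747426014
tip yz mm [ -1.70991045 -15.34127322] tube yz mm [ -0.32822007 -16.04534637]
[ 0.55779365 -0.16365825  0.13552089] (array([-2. , -0.4, -1.2]), array([0.0003, 0.    , 0.0006]))
```

Call:
step_arm(moves=[[-6, 1, -0.5, 0, 0, 0, 5], [-12, 1, -0.5, 0, 0, 0, 5], [-18, 1, -0.5, 0, 0, 0, 5], [-24, 1, -0.5, 0, 0, 0, 5], [-30, 1, -0.5, 0, 0, 0, 5], [-30, 1, -0.5, 0, 0, 0, 5]])

```text
clock: 4.85
tcp_pos: [0.562, -0.1895, 0.1179]
orientation: [-1.721, -1.986, -0.541]
contact_force: [-0.6, 0.2, -1.0]
grip_width: 0.0129
gripper_force: 58.8
```

```bash
python3 -c "
from tgt import *
p,T=target([.572,-.264,.085],1.715,0.04); o=r.get_obs(); A=R.from_rotvec(o['orientation']).as_matrix(); print(o['tcp_pos'],delta(p,T),A.T@o['contact_force'],A.T@o['moment'])
g=grab('scene'); cv2.imwrite('pics/in.png',cv2.resize(g['image'][200:320,350:500],None,fx=4,fy=4,interpolation=2)[:,:,::-1])"
```

```text
[ 0.56199154 -0.18947629  0.11785991] (array([-0.4, -0.8, -0.7]), array([ 0.0002,  0.0006, -0.0012])) [-0.3500386  -0.55488211  0.94970134] [ 0.01260693 -0.71178988  0.01205375]
```

View pics/in.png

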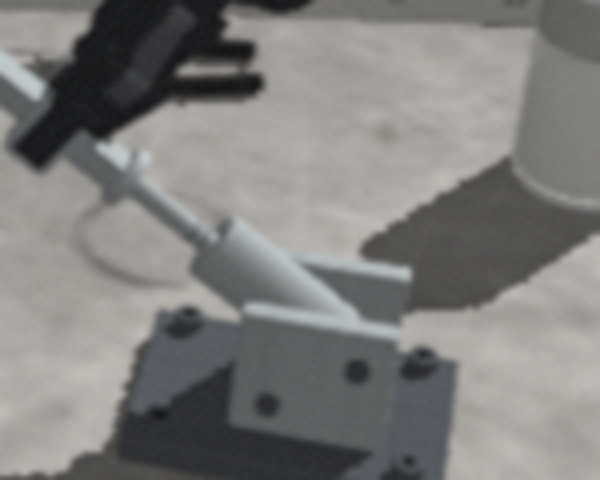

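The nose has entered the mouth at crop (210,238) with no contact force. Continuing.

Call:
step_arm(moves=[[-7, 0, 0, 0, 0, 0, 5], [-14, 0, 0, 0, 0, 0, 5], [-21, 0, 0, 0, 0, 0, 5], [-28, 0, 0, 0, 0, 0, 5], [-34, 0, 0, 0, 0, 0, 5], [-34, 0, 0, 0, 0, 0, 5]])

```text
clock: 5.5
tcp_pos: [0.566, -0.217, 0.0983]
orientation: [-1.721, -1.986, -0.541]
contact_force: [-0.2, 0.3, -1.2]
grip_width: 0.013
gripper_force: 58.8
```

Call:
step_arm(moves=[[-2, 0, 0, 0, 0, 0, 5], [-4, 0, 0, 0, 0, 0, 5], [-4, 0, 0, 0, 0, 0, 5]])

```text
clock: 5.8
tcp_pos: [0.5668, -0.2193, 0.0969]
orientation: [-1.719, -1.988, -0.542]
contact_force: [-0.7, -0.0, -0.6]
grip_width: 0.0131
gripper_force: 58.8
```

Call:
step_arm(moves=[[-2, 0, 0, 0, 0, 0, 5], [-4, 0, 0, 0, 0, 0, 5], [-4, 0, 0, 0, 0, 0, 5], [-4, 0, 0, 0, 0, 0, 5]])

```text
clock: 6.2
tcp_pos: [0.5673, -0.2225, 0.0946]
orientation: [-1.719, -1.988, -0.542]
contact_force: [0.5, -0.3, -0.5]
grip_width: 0.0129
gripper_force: 58.8
```

```bash
python3 -c "
from tgt import *
p,T=target([.572,-.264,.085],1.715,0); o=r.get_obs(); A=R.from_rotvec(o['orientation']).as_matrix(); print(o['tcp_pos'],delta(p,T),A.T@o['contact_force'],A.T@o['moment'])
g=grab('scene'); cv2.imwrite('pics/in2.png',cv2.resize(g['image'][200:320,350:500],None,fx=4,fy=4,interpolation=2)[:,:,::-1])"
```

```text
[ 0.56729362 -0.22252668  0.09457681] (array([ 0.3, -1.3, -0.6]), array([0.0004, 0.0005, 0.0003])) [-0.61910443  0.43208072  0.1830782 ] [ 0.01398297 -0.77461831  0.04540191]
```

View pics/in2.png

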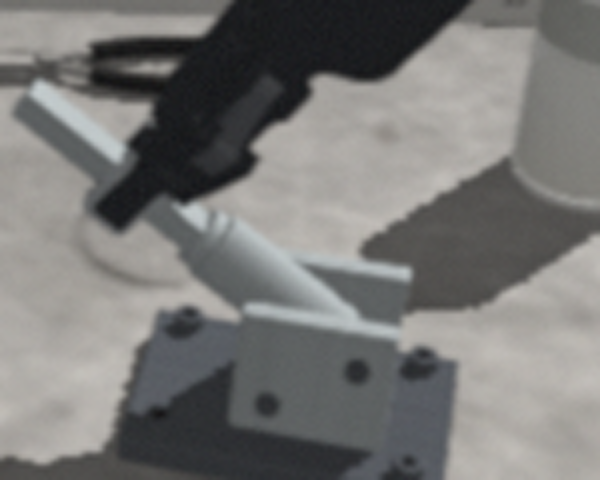

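The collar at crop (215,225) is within a few mm of the mouth, but there is no contact force yet. Pushing on until it shows.

Call:
step_arm(moves=[[-1, 0, 0, 0, 0, 0, 5], [-2, 0, 0, 0, 0, 0, 5], [-3, 0, 0, 0, 0, 0, 5], [-3, 0, 0, 0, 0, 0, 5]])

```text
clock: 6.65
tcp_pos: [0.5675, -0.2231, 0.094]
orientation: [-1.715, -1.986, -0.544]
contact_force: [-2.1, 4.5, 6.8]
grip_width: 0.0129
gripper_force: 59.3
```

Call:
step_arm(moves=[[-1, 0, 0, 0, 0, 0, 5], [-2, 0, 0, 0, 0, 0, 5], [-2, 0, 0, 0, 0, 0, 5]])

```text
clock: 6.95
tcp_pos: [0.5674, -0.2231, 0.094]
orientation: [-1.712, -1.985, -0.546]
contact_force: [-5.5, 7.4, 12.7]
grip_width: 0.013
gripper_force: 59.7
```

Firm stop with a growing axial force. I'll check that it is the collar on the mouth and hold a bit longer.

Call:
step_arm(moves=[[-1, 0, 0, 0, 0, 0, 5], [-2, 0, 0, 0, 0, 0, 5], [-2, 0, 0, 0, 0, 0, 5], [-2, 0, 0, 0, 0, 0, 5]])

```text
clock: 7.35
tcp_pos: [0.5674, -0.2231, 0.094]
orientation: [-1.708, -1.984, -0.548]
contact_force: [-7.7, 10.4, 19.1]
grip_width: 0.0124
gripper_force: 60.1
```

```bash
python3 -c "
from tgt import *
o=r.get_obs(); A=R.from_rotvec(o['orientation']).as_matrix(); print(o['tcp_pos'],A.T@o['contact_force'],A.T@o['moment'])
g=grab('scene'); L=(cloud(g)-o['tcp_pos'])@A
q=L[(g['depth']>0)&(abs(L[...,1]+.002)<.02)&(L[...,0]<.06)&(L[...,0]>-.08)&(L[...,2]<-.0)&(L[...,2]>-.035)]
print(q[:,0].max())
cv2.imwrite('pics/in3.png',cv2.resize(g['image'][235:275,375:425],None,fx=12,fy=12,interpolation=2)[:,:,::-1])"
```

```text
[ 0.56739723 -0.22309724  0.09396971] [20.35866608 -6.07955475 -8.87203911] [1.25021243 3.20035821 0.1369469 ]
0.055503800474497066
```

View pics/in3.png

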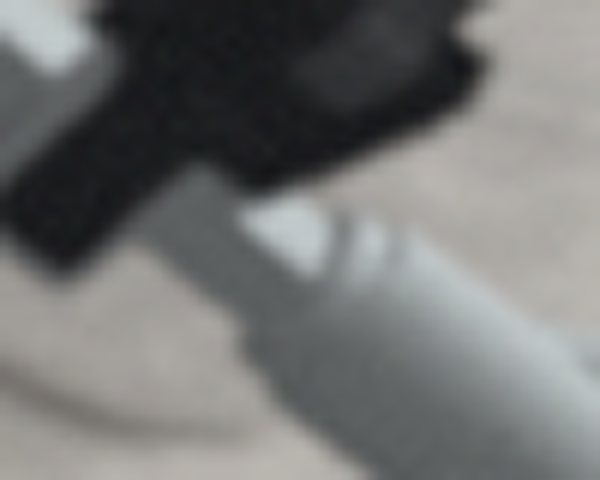

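The collar sits flush on the mouth at crop (370,250), held for over 0.7 s. Now drawing out along the axis.

Call:
step_arm(moves=[[5, 0, 0, 0, 0, 0, 5], [15, 0, 0, 0, 0, 0, 5], [30, 0, 0, 0, 0, 0, 5], [45, 0, 0, 0, 0, 0, 5], [60, 0, 0, 0, 0, 0, 5], [75, 0, 0, 0, 0, 0, 5], [90, 0, 0, 0, 0, 0, 5], [105, 0, 0, 0, 0, 0, 5]])

```text
clock: 8.2
tcp_pos: [0.5555, -0.1419, 0.1516]
orientation: [-1.719, -1.988, -0.542]
contact_force: [0.1, 0.1, -1.3]
grip_width: 0.0128
gripper_force: 58.8
```

```bash
python3 -c "
from tgt import *
o=r.get_obs(); A=R.from_rotvec(o['orientation']).as_matrix(); print(o['tcp_pos'],o['contact_force'])
T=np.array([[-.143,.9897,0],[.9897,.143,0],[0,0,-1.]])
print(delta(np.array([.555,-.11,.27]),T))"; python3 rel.py
```

```text
[ 0.55553776 -0.14190239  0.15164707] [ 0.10255538  0.07939814 -1.34051826]
(array([ 93.8,   4.1, -78.9]), array([ 4.000e-04, -6.103e-01,  1.200e-03]))
nose 163 xrange -0.0956 -0.0501 yz [ -1.41 -15.36] at -0.073 slope [-0.002 -0.009] rms 0.0006833012634214995
tube 263 xrange -0.175 -0.1409 yz [ -1.97 -15.26] at -0.153 slope [0.009 0.004] rms 0.0006962526759091354
tip yz mm [ -1.35815312 -15.10148439] tube yz mm [ -1.97131635 -15.26264479]
```

The nose is clear of the tube and has not slipped. Lifting and levelling.

Call:
step_arm(moves=[[25, 1, -20, 0, -0.08, 0, 5], [45, 2, -40, 0, -0.2, 0, 5], [65, 3, -55, 0, -0.33, 0, 5], [80, 4, -68, 0, -0.46, 0, 5], [94, 4, -79, 0, -0.58, 0, 5], [94, 4, -79, 0, -0.61, 0, 5], [94, 4, -79, 0, -0.61, 0, 5], [94, 4, -79, 0, -0.61, 0, 5]])

```text
clock: 9.15
tcp_pos: [0.5545, -0.1119, 0.2687]
orientation: [-2.056, -2.373, 0.0]
contact_force: [-0.5, -1.2, -1.3]
grip_width: 0.0126
gripper_force: 58.8
```

Call:
step_arm(moves=[[0, 0, 0, 0, 0, 0, 5], [0, 0, 0, 0, 0, 0, 5], [0, 0, 0, 0, 0, 0, 5], [0, 0, 0, 0, 0, 0, 5], [0, 0, 0, 0, 0, 0, 5], [0, 0, 0, 0, 0, 0, 5]])

```text
clock: 9.75
tcp_pos: [0.555, -0.1111, 0.2694]
orientation: [-2.056, -2.376, -0.001]
contact_force: [0.5, -0.2, -0.3]
grip_width: 0.0128
gripper_force: 58.8
```

```bash
python3 -c "
from tgt import *
o=r.get_obs(); A=R.from_rotvec(o['orientation']).as_matrix(); print(o['tcp_pos'],A.round(3),np.abs(o['qvel']).max())
g=grab('scene'); L=(cloud(g)-o['tcp_pos'])@A
m=(g['depth']>0)&(abs(L[...,1]+.002)<.012)&(abs(L[...,2]+.0155)<.013)
for a,b in((-.096,-.075),(-.075,-.05),(.02,.05)):
    q=L[m&(L[...,0]>a)&(L[...,0]<b)]; print(len(q),q.mean(0).round(4))"
```

```text
[ 0.55503613 -0.11113791  0.26936424] [[-0.144  0.99   0.   ]
 [ 0.99   0.144  0.   ]
 [ 0.     0.    -1.   ]] 0.002503247613139747
98 [-0.0852 -0.0055 -0.0169]
120 [-0.0624 -0.0054 -0.017 ]
225 [ 0.035  -0.0072 -0.0178]
```

The gauge is level, still and ~28 cm up. Handing in.

```bash
python3 -c "
from bench import r
print(r.hand_in())"
```

```text
the job is handed in; nothing more can be done
None
```

The long gauge went fully home in the guide tube (collar flush on the mouth), was drawn right out, and the job was handed in at about 9.8 s with it held level and still about 28 cm above the bench; the hand-in returned no verdict.

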